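# Slide the rejected cover plate off the inspection stand into the reject bin

## Robot

A 6-joint arm with a two-finger parallel gripper is mounted at the origin on the work surface. World frame = base frame: x ahead of the robot, y to its left, z up, the work surface at z = 0. Lengths are in m, angles in degrees, forces in N, time in s.
With the tool pointing down it reaches from about 0.3 to 0.75 m from the base axis. Payload 8.5 kg.
Tool frame: the origin (TCP) lies at the very end of the fingers, on their centre line; the grasp point (between the pads) lies 19 mm behind it; z points along the fingers, y is the line along which they close (so a half turn about z gives the same grasp; the last joint's range is limited). The gripper opens to 85 mm and grips with 20 to 120 N. Pads are 22 mm wide; open, the fingers measure 114 mm over their backs; the gripper's body (76 mm by 85 mm) begins 54 mm behind the grasp point. The pads swing forward as they close: fully open they stand 13 mm farther back than shut.
Start: joints at [-76.736, 21.807, 74.336, -0, 83.858, -12.336], TCP at [0.238, -0.496, 0.231] pointing down, gripper open.
Joint ranges: [-178.18, 178.18], [-50.72, 133.34], [12.68, 142.11], [-81.47, 261.47], [9.98, 163.14], [-165.26, 165.26]. Speed limits (degrees/s): [136.94, 136.94, 180, 180, 180, 180].

## Interface

Orientations are given as a 3x3 rotation matrix whose columns are the frame's x, y, z axes.
In Python, from rig import env, optics, spotter gives the robot as it stands.
- The arm moves only by the shell command python3 -m crank 'ROWS' [FORCE]. ROWS is JSON, one flat list of numbers, 5 for each row, row after row: the finger opening in cm, from 0 to 8.54, then the shift along the tool's x, y, z in cm, then the turn about the tool's z in rad. A call has exactly 8 rows; each row shifts and turns the commanded pose from where the row before left it, along the tool's axes as they then stand; what a row does not reach is not made up. A row lasts 1/12 s, in which the tool goes at most 41.7 mm and 7.16 degrees, less where a joint would pass 70% of its speed; a pose out of reach is approached as far as the arm can. A call is refused whole if a number of a shift passes 4.17 or a number of a turn 0.125, either way. A call with a gripper value outside its range is refused whole. The fingers move at their own pace and stop on an object; FORCE is the grip in N (left out, the last holds). Time passes only in rows, so rows that do not move let the fingers close, or fill a call up. It gives the time, the measured TCP pose, the force, the opening and the grip force at its end, in the units of the state.
- env.observe(): the state, without advancing time (a new reading comes with each control period).
- optics.get_image(name): name is "side" or "top" or "wrist"; returns a dict with "color" (420x560x3 uint8, red, green, blue), "intrinsics" (3x3 intrinsics, pixels), "pose" (4x4, takes a point from camera to world coordinates). Camera axes: x right, y up, looking along -z (the intrinsics and any distortion apply to the point x, -y, -z); pixel columns grow to the right and rows downward; lengths in m; the calibration is good to about 2 mm. A picture is of the moment at which its call begins. There is no depth.
- env.close_job(): hands the job in; it is judged then, once.
Trained networks look in a picture, given as the dict that the camera call returned (one of the last four; its "shot" number tells which), for a name from the list of things; names that differ only in an ending like _2 or _b are one class to them, and where a whole thing is asked for, a point or a joint stands for the part that bears it (a point fixed in the world has none). Each returns a list of dicts, best first, with "score" (0 to 1); they miss things now and then, are a little off and sometimes report something else, mostly with a low value. They report only what shows in the picture. A call takes as long as a camera call. They do not tell look-alikes from the thing itself.
- spotter.look_for(picture, query): "at" ([column, row] as shares, 0 to 1, of the picture: columns of its width, rows of its height, amid what is visible of it).
The state is a dict: "time_s": time; "q": joint angles; "qvel": joint speeds; "joint_efforts": joint torques, N m; "position": TCP position; "tool_rot": TCP orientation; "ft_force": force on the tool from outside, world axes, zero at the start; "wrist_torque": the same for the moment, N m; "grip_width": finger opening in m; "gripper_force": force on a finger pad.
Only numpy, scipy, OpenCV 4.12 (cv2) and the standard library are available. Lean on these libraries where they do the work, as an engineer would, in place of code of your own. Each camera call takes 0.05 s, during which the arm holds its last target. There are 200 camera calls.

## Task

The black cover plate in the inspection lane is a reject. Pull the blue gate at the open end of the lane fully open by its orange tab and leave it open; then press lightly on the plate from above and slide it along the lane and off the end, so that it drops into the yellow reject bin below. Do not lift the plate out of the lane, never let the fingers bear on it with more than 25 N, and leave the tray, bottle and mug where they stand.

Things in the scene. Friction and masses are not known exactly. Their poses are not given: they have to be found in the camera images.
- stand: Fixed white and aluminium inspection stand with a straight lane, open at the top and at one end. x axis along the lane to the open end, z up; origin under the lane's centre line, up to 12 mm below the table top (the height varies). The lane is 81 mm wide between side fences (x -120 to 70 mm) and a back wall (inner face x = -120 mm), all 18 mm high. Fences are 15 mm thick.
- lip (a point): Middle of the top edge of the lane's open end, at (70, 0, 165) mm in the stand's frame: the lane floor ends here. The slick floor is level, 160 mm above the stand's origin, from x = -120 to 0 mm, then rises straight by 5 mm to this lip, so the plate rises and tilts a little on its way.
- gate (a joint): Travel of the blue sliding gate (100 x 6 x 50 mm) that closes the open end: 0 closed, 0.100 m fully open. It slides along the stand's +y axis, rubs with about 2 N and stays where it is left.
- gate_tab (a point): Centre of the orange grip tab standing up on the gate: 12 mm thick along the stand's x, 24 mm along y, 36 mm high (18 mm above and below this point, the gate's top edge is at its foot). It moves with the gate; closed it is at (77, -30, 201) mm in the stand's frame.
- plate: Loose smooth flat black plate, 110 mm along x (the lane), 76 wide, 8 thick, 0.15 to 0.3 kg; flat 20 mm red sticker on top, 30 mm behind the middle. Origin at the centre of the underside. Its rear edge starts 2 to 5 mm from the back wall: no room for a finger. A downward press of 6 to 12 N drags it along under the fingertips. It tips over the lip once its middle is past it and its rear is free.
- bin: Fixed yellow open bin, 210 mm along x, 200 mm along y, walls 5 mm, on short black feet; axes roughly parallel to the stand's. Inner floor 35 mm and rim 100 mm above its origin, which lies below its centre. It stands below the open end of the lane, its near wall under the lane floor.
- tray: Clear tray of black parts, 150 x 120 x 30 mm, loose bystander; origin at the centre of its underside.
- bottle: White plastic bottle, 52 mm diameter, 110 mm high, loose bystander; origin at the centre of its underside.
- mug: White mug, 76 mm diameter, 90 mm high, loose bystander; origin at the centre of its underside.
There are look-alikes about, which are no part of the job. Of the things that look like the plate, the middle-sized one is meant.

How it is judged:
By the outcome, as a careful person would: the job done as asked, in the order asked, and still so for the second after the job is handed in, with the robot touching nothing.
It also fails if it takes over 64 s, if anything falls off the work surface, if the arm or the gripper's body presses on something with over 40 N, if the wrist force passes 120 N, or if a joint passes its speed limit or range.

## Working session

There is one attempt and no reset: what is moved stays moved. The work goes in short steps, Python scripts to look and compute and a shell command to move; the robot and the scene stay as the last step left them, time stands still between calls to the robot, and variables do not carry over. Pictures are saved under pics/ and viewed, at most 10 in all, crops included, and the job is handed in when it is done.

```bash
mkdir -p pics; ls; cat > h.py <<'E'
import numpy as np,cv2
from rig import env,optics,spotter
def ray(p,uv):
    K=np.array(p["intrinsics"]);T=np.array(p["pose"])
    d=np.linalg.inv(K)@np.array([uv[0],uv[1],1.]);d=T[:3,:3]@np.array([d[0],-d[1],-d[2]])
    return T[:3,3],d
def atz(p,uv,z):
    o,d=ray(p,uv);return o+d*(z-o[2])/d[2]
def proj(p,X):
    K=np.array(p["intrinsics"]);T=np.array(p["pose"])
    c=T[:3,:3].T@(np.array(X)-T[:3,3]);c=K@np.array([c[0],-c[1],-c[2]]);return c[:2]/c[2]
def save(p,n,box=None,s=1):
    im=cv2.cvtColor(np.array(p["color"]),cv2.COLOR_RGB2BGR)
    if box: im=im[box[1]:box[3],box[0]:box[2]]
    cv2.imwrite("pics/"+n+".png",cv2.resize(im,None,fx=s,fy=s,interpolation=cv2.INTER_CUBIC))
E
python3 - <<'E'
from h import *
np.set_printoptions(precision=3,suppress=True)
ims={}
for n in ["top","side"]:
    p=optics.get_image(n);ims[n]=p;save(p,n+"0");print(n,[k for k in p],np.array(p["pose"]).tolist(),np.array(p["intrinsics"]).tolist(), p.get("distortion"))
    for q in ["stand","gate","gate_tab","plate","bin","tray","bottle","mug"]:
        print(q,[(round(r["at"][0]*560),round(r["at"][1]*420),round(r["score"],2)) for r in spotter.look_for(p,q)])
a=np.hstack([cv2.imread("pics/top0.png"),])
s=env.observe();print(s["tool_rot"],s["position"],s["time_s"])
E
```

```text
pics
top ['color', 'intrinsics', 'pose', 'shot'] [[-0.018545735252766753, 0.9856727192280582, -0.16764649198089268, 0.26823455465897006], [-0.999798364350123, -0.01957390994447033, -0.004482487289922752, 0.02655891031826845], [-0.0076997627725037335, 0.16752955744897982, 0.9858369850204425, 1.4420897929738186], [0.0, 0.0, 0.0, 1.0]] [[527.978926515992, 0.0, 280.3833852217987], [0.0, 527.978926515992, 210.95655826300035], [0.0, 0.0, 1.0]] None
stand [(283, 210, 0.58)]
gate [(310, 205, 0.56)]
gate_tab [(122, 219, 0.53), (305, 203, 0.45)]
plate [(240, 173, 0.85), (190, 281, 0.84), (255, 215, 0.61)]
bin [(336, 201, 0.98)]
tray [(124, 218, 0.98)]
bottle [(410, 174, 0.83), (284, 209, 0.56)]
mug [(425, 243, 0.89)]
side ['color', 'intrinsics', 'pose', 'shot'] [[0.9491509929678794, 0.14858337640849859, -0.277552468558899, 0.06240635296278011], [-0.3143105599294822, 0.4974293963493993, -0.8085622224444371, -1.1884619879140246], [0.017923851843384832, 0.8546853081120107, 0.5188369297116135, 0.9371039372533664], [0.0, 0.0, 0.0, 1.0]] [[503.1488208140444, 0.0, 275.8266577984982], [0.0, 503.1488208140444, 217.12188177778754], [0.0, 0.0, 1.0]] None
stand [(293, 224, 0.64)]
gate []
gate_tab [(297, 224, 0.95)]
plate []
bin [(306, 269, 0.68)]
tray []
bottle [(363, 313, 0.8), (296, 223, 0.31)]
mug [(295, 337, 0.68)]
[[ 0.902  0.432  0.   ]
 [ 0.432 -0.902  0.   ]
 [ 0.    -0.    -1.   ]] [ 0.238 -0.496  0.231] 0.9
```

View pics/top0.png

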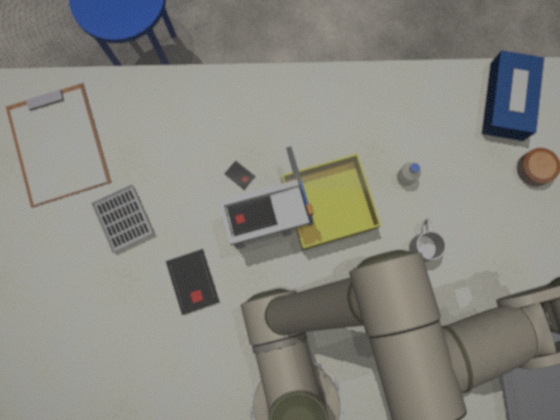

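View pics/side0.png

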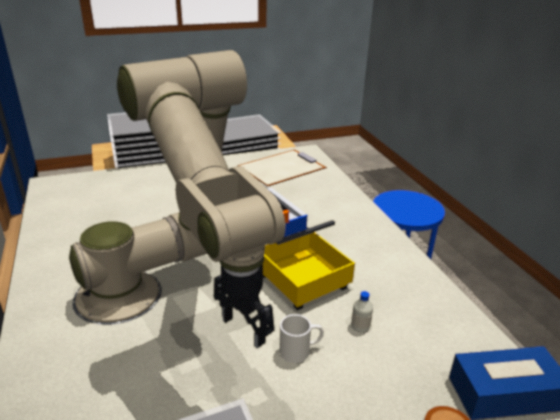

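Top view: three plate look-alikes: the small one at (240,175), the large one at (192,281) and the lane plate at (253,215). The lane plate is middle-sized and sits in the stand. The gate is at about (305,203), and the rail runs up to (292,150). I'll check this in a close crop.

```bash
python3 - <<'E'
from h import *
p=optics.get_image("top");save(p,"c1",(210,135,390,260),4.4)
E
```

```text
(no output)
```

View pics/c1.png

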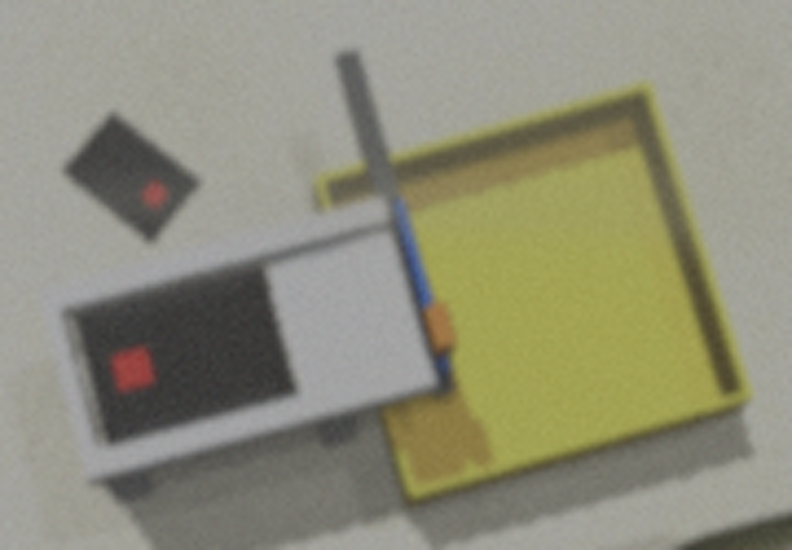

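```bash
cat > fit.py <<'E'
from h import *
from scipy.optimize import least_squares
p=optics.get_image("top")
P=[((-65,0),0,0)]
obs=[((70,55.5,178),(386,203)),((70,-55.5,178),(443,390)),((77,-30,219),(440,326)),((77,-42,219),(448,350)),
]
yl=[((-115,55.5,178),(70,305)),((-100,-55.5,178),(110,472))] # lateral only (x free)
inn=[((-120,40.5,178),(68,312)),((-120,-40.5,178),(98,440))]
def S(v):
    c,s=np.cos(v[2]),np.sin(v[2]);return lambda a:np.array([v[0]+c*a[0]-s*a[1],v[1]+s*a[0]+c*a[1],v[3]+a[2]]) 
def f(v):
    g=S(v);r=[]
    for a,b in obs+inn: r+=list(proj(p,g(np.array(a)/1e3))-(np.array(b)/4.4+[210,135]))
    for i,(a,b) in enumerate(yl):
        w=atz(p,np.array(b)/4.4+[210,135],v[3]+a[2]/1e3)
        r.append(((w[:2]-v[:2])@[-np.sin(v[2]),np.cos(v[2])]-a[1]/1e3)*400)
    return np.array(r+[(v[3]+.006)*100])
s=least_squares(f,[.36,0,-1.5,-.006],loss="soft_l1")
v=s.x;print(v[:2],np.degrees(v[2]),v[3]);print(np.round(f(v),1))
g=S(v);print("lip",g((.07,0,.165)),"tab",g((.077,-.03,.201)))
for b in [(132,369),(268,265),(297,392),(78,318),(107,440)]:
    w=atz(p,np.array(b)/4.4+[210,135],v[3]+.168);d=w[:2]-v[:2];c,sn=np.cos(v[2]),np.sin(v[2]);print("plate st",d@[c,sn],d@[-sn,c],w)
st=env.observe();R=np.array(st["tool_rot"]);print(R)
E
python3 fit.py
```

```text
[0.4906994  0.04236756] -76.32160318698342 -0.013054290793120699
[ 0.2 -0.7 -0.9 -0.3  0.6  0.7  0.1  0.1 -0.5 -0.4  0.5  2.2 -5.1  0.6
 -0.7]
lip [ 0.50725243 -0.02564713  0.15194571] tab [ 0.47975858 -0.03954275  0.18794571]
plate st -0.09256839703158116 0.0005119782901728784 [0.46930704 0.13243163 0.15494571]
plate st -0.0038500404611274586 0.038545703304254636 [0.52724146 0.05522338 0.15494571]
plate st -0.0063855023505431 -0.03574495306939273 [0.45445824 0.04011928 0.15494571]
plate st -0.11495212266149654 0.0364855506559873 [0.49896722 0.16268725 0.15494571]
plate st -0.11576943019166284 -0.03482137539165788 [0.42948941 0.1466193  0.15494571]
[[ 9.01830973e-01  4.32088991e-01 -5.10002014e-06]
 [ 4.32088991e-01 -9.01830972e-01  4.57937920e-05]
 [ 1.51876373e-05 -4.35019226e-05 -9.99999999e-01]]
```

```bash
python3 -m crank '[5,0,0,-2.5,0.104, 5,0,0,-2.5,0.104, 5,2.6,-2.9,0,0, 5,2.6,-2.9,0,0, 5,2.6,-2.9,0,0, 5,2.6,-2.9,0,0, 5,2.6,-2.9,0,0, 5,2.6,-2.9,0,0]' 30 && python3 -m crank '[5,2.6,-2.9,0,0, 5,2.6,-2.9,0,0, 5,2.6,-2.9,0,0, 5,2.6,-2.9,0,0, 5,2.6,-2.9,0,0, 5,2.6,-2.9,0,0, 5,1.5,-1.5,0,0, 5,0,0,0,0]'
cat > w.py <<'E'
from h import *
import sys
np.set_printoptions(precision=4,suppress=True)
p=optics.get_image("wrist");save(p,sys.argv[1])
for q in ["gate_tab","plate"]: print(q,[(round(r["at"][0]*560),round(r["at"][1]*420),round(r["score"],2)) for r in spotter.look_for(p,q)])
s=env.observe();print(np.array(s["position"]),np.array(s["tool_rot"]),s["time_s"],s["grip_width"],np.array(s["ft_force"]));T=np.array(p["pose"]);print(T)
c,sn=np.cos(np.radians(-76.3)),np.sin(np.radians(-76.3));O=np.array([.4907,.0424])
for z0 in (-.012,-.006,0):
  for a in [(77,-30,219),(77,-30,201),(70,55.5,178),(70,-55.5,178),(70,-40.5,178)]:
    a=np.array(a)/1e3;X=[O[0]+c*a[0]-sn*a[1],O[1]+sn*a[0]+c*a[1],a[2]+z0];print(z0,a,proj(p,X))
E
python3 w.py w1
```

```text
time_s: 1.67
position: [0.3485, -0.2883, 0.2815]
tool_rot: [[0.972, 0.236, 0.0], [0.236, -0.972, -0.0], [0.0, 0.0, -1.0]]
ft_force: [1.3, -1.3, -0.4]
grip_width: 0.0501
gripper_force: 0.0
time_s: 2.33
position: [0.4707, -0.0627, 0.2813]
tool_rot: [[0.971, 0.241, 0.001], [0.241, -0.971, 0.001], [0.001, -0.001, -1.0]]
ft_force: [0.3, -1.5, -1.1]
grip_width: 0.0498
gripper_force: 0.0
gate_tab [(264, 155, 0.58)]
plate [(25, 244, 0.71), (143, 7, 0.61), (84, 141, 0.56)]
[ 0.4693 -0.0662  0.2813] [[ 0.9716  0.2368 -0.0003]
 [ 0.2368 -0.9716 -0.0002]
 [-0.0003  0.0002 -1.    ]] 2.4833 0.05036076162937203 [-0.5216 -0.5737 -0.9818]
[[ 0.2414  0.9187  0.3126  0.5514]
 [-0.9704  0.2286  0.0777 -0.0426]
 [-0.0001 -0.3221  0.9467  0.4245]
 [ 0.      0.      0.      1.    ]]
-0.012 [ 0.077 -0.03   0.219] [260.1456 202.5025]
-0.012 [ 0.077 -0.03   0.201] [262.306  194.7498]
-0.012 [0.07   0.0555 0.178 ] [251.9603  65.0969]
-0.012 [ 0.07   -0.0555  0.178 ] [256.3954 217.6765]
-0.012 [ 0.07   -0.0405  0.178 ] [255.8646 199.4173]
-0.006 [ 0.077 -0.03   0.219] [259.3519 205.3508]
-0.006 [ 0.077 -0.03   0.201] [261.6201 197.2114]
-0.006 [0.07   0.0555 0.178 ] [251.0058  64.4671]
-0.006 [ 0.07   -0.0555  0.178 ] [255.6611 220.3476]
-0.006 [ 0.07   -0.0405  0.178 ] [255.1055 201.7451]
0 [ 0.077 -0.03   0.219] [258.5166 208.3484]
0 [ 0.077 -0.03   0.201] [260.9008 199.7926]
0 [0.07   0.0555 0.178 ] [250.0038  63.806 ]
0 [ 0.07   -0.0555  0.178 ] [254.8952 223.1338]
0 [ 0.07   -0.0405  0.178 ] [254.3132 204.1751]
```

View pics/w1.png

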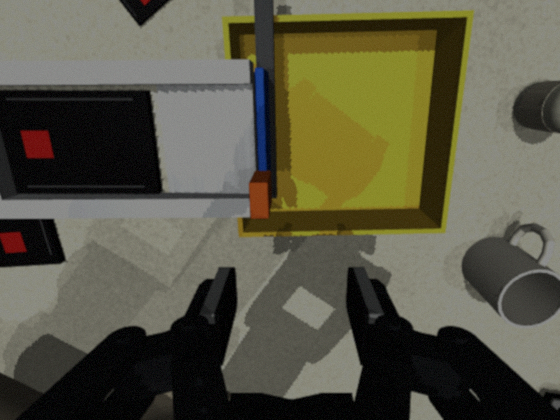

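The wrist view shows the orange tab's top at about (260,202), matching the prediction, and the gate in blue at (262,120). The plate's sticker is at (37,144), and the bin is past the lane's end. Next I descend on the tab and grip it.

```bash
python3 -m crank '[5,0.85,-1.2,0,0, 5,0.85,-1.2,0,0, 5,0,0,2.5,0, 5,0,0,2.5,0, 5,0,0,2.5,0, 5,0,0,1.8,0, 5,0,0,0,0, 5,0,0,0,0]' 30 && python3 -m crank '[0,0,0,0,0, 0,0,0,0,0, 0,0,0,0,0, 0,0,0,0,0, 0,0,0,0,0, 0,0,0,0,0, 0,0,0,0,0, 0,0,0,0,0]' 30
```

```text
time_s: 3.15
position: [0.48, -0.0396, 0.1885]
tool_rot: [[0.972, 0.235, -0.001], [0.235, -0.972, 0.0], [-0.001, -0.0, -1.0]]
ft_force: [-0.8, -0.4, -0.1]
grip_width: 0.0498
gripper_force: 0.0
time_s: 3.82
position: [0.4807, -0.0389, 0.1894]
tool_rot: [[0.971, 0.237, 0.002], [0.237, -0.971, -0.001], [0.002, 0.002, -1.0]]
ft_force: [-1.4, -1.8, 6.4]
grip_width: 0.0114
gripper_force: 34.4
```

```bash
python3 -m crank '[0,1,0,0,0, 0,1.5,0,0,0, 0,1.5,0,0,0, 0,1.5,0,0,0, 0,1.5,0,0,0, 0,1.5,0,0,0, 0,1,0,0,0, 0,0.4,0,0,0]' 30 && python3 -m crank '[0,0.2,0,0,0, 0,0.1,0,0,0, 0,0,0,0,0, 0,0,0,0,0, 0,0,0,0,0, 0,0,0,0,0, 0,0,0,0,0, 0,0,0,0,0]' 30
```

```text
time_s: 4.48
position: [0.5777, -0.0143, 0.1894]
tool_rot: [[0.971, 0.238, 0.002], [0.238, -0.971, 0.001], [0.002, -0.0, -1.0]]
ft_force: [-4.1, 3.4, 9.4]
grip_width: 0.0112
gripper_force: 34.8
time_s: 5.15
position: [0.5777, -0.0143, 0.1895]
tool_rot: [[0.971, 0.237, -0.003], [0.237, -0.971, -0.0], [-0.003, -0.0, -1.0]]
ft_force: [-12.3, 0.1, 10.8]
grip_width: 0.0115
gripper_force: 35.0
```

```bash
python3 -m crank '[5,0,0,0,0, 5,0,0,0,0, 5,0,0,0,0, 5,0,0,0,0, 5,0,0,-2.5,0, 5,0,0,-2.5,0, 5,0,0,-2.5,0, 5,0,0,-2.5,0]' 30 && python3 -m crank '[0,-1.2,-2.9,0,0, 0,-1.2,-2.9,0,0, 0,-1.2,-2.9,0,0, 0,-1.2,-2.9,0,0, 0,-1.1,-2.8,0,0, 0,-1.1,-2.9,0,0, 0,0,0,0,0, 0,0,0,0,0]'; sed -i 's/^for z0.*/for z0 in (-.012,):/; s/for a in \[.*\]:/for a in [(77,70,219),(-61,0,168),(-91,0,168),(-120,-40.5,178),(-120,40.5,178)]:/' w.py; python3 w.py w2
```

```text
time_s: 5.82
position: [0.5794, -0.0145, 0.2894]
tool_rot: [[0.972, 0.237, -0.0], [0.237, -0.972, 0.0], [-0.0, -0.0, -1.0]]
ft_force: [0.3, -0.2, 0.0]
grip_width: 0.0498
gripper_force: 0.0
time_s: 6.48
position: [0.47, 0.138, 0.2887]
tool_rot: [[0.971, 0.239, 0.001], [0.239, -0.971, -0.0], [0.001, 0.0, -1.0]]
ft_force: [0.5, -0.5, -1.2]
grip_width: -0.0
gripper_force: 0.0
gate_tab [(531, 69, 0.89), (337, 201, 0.29)]
plate [(320, 30, 0.96), (339, 200, 0.75), (165, 239, 0.57)]
[0.4711 0.1364 0.2882] [[ 0.9718  0.2357 -0.    ]
 [ 0.2357 -0.9718 -0.0002]
 [-0.0001  0.0001 -1.    ]] 6.6333 -1.69545826440071e-05 [0.2043 0.5208 0.443 ]
[[ 0.2392  0.9193  0.3126  0.5507]
 [-0.971   0.2262  0.0777  0.1581]
 [ 0.0007 -0.3221  0.9467  0.4318]
 [ 0.      0.      0.      1.    ]]
-0.012 [0.077 0.07  0.219] [571.9521 118.3923]
-0.012 [-0.061  0.     0.168] [335.7583 200.8902]
-0.012 [-0.091  0.     0.168] [299.3958 200.8131]
-0.012 [-0.12   -0.0405  0.178 ] [264.4552 250.6299]
-0.012 [-0.12    0.0405  0.178 ] [262.0951 153.7619]
```

View pics/w2.png

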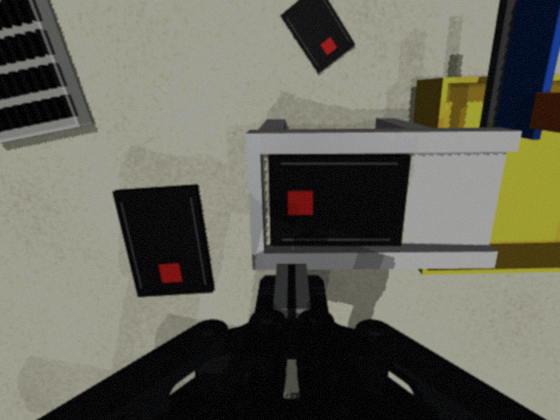

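The sticker is at (300,203), the plate spans columns 269–408, and both match the fit. The gate stands clear at (520,70). I'll descend behind the plate's middle.

```bash
python3 -m crank '[0,-0.3,-0.1,0,0, 0,0,0,2.5,0, 0,0,0,2.5,0, 0,0,0,2.5,0, 0,0,0,2.5,0, 0,0,0,1.5,0, 0,0,0,0,0, 0,0,0,0,0]' && python3 -m crank '[0,0,0,0.05,0, 0,0,0,0.05,0, 0,0,0,0.05,0, 0,0,0,0.05,0, 0,0,0,0,0, 0,0,0,0,0, 0,0,0,0,0, 0,0,0,0,0]' && python3 -m crank '[0,0,0,0.05,0, 0,0,0,0.05,0, 0,0,0,0.05,0, 0,0,0,0,0, 0,0,0,0,0, 0,0,0,0,0, 0,0,0,0,0, 0,0,0,0,0]'
```

```text
time_s: 7.3
position: [0.4675, 0.1368, 0.1733]
tool_rot: [[0.972, 0.236, -0.001], [0.236, -0.972, -0.0], [-0.001, -0.0, -1.0]]
ft_force: [-0.6, 0.0, 0.2]
grip_width: -0.0001
gripper_force: 0.0
time_s: 7.97
position: [0.4674, 0.1373, 0.1714]
tool_rot: [[0.972, 0.237, 0.0], [0.237, -0.972, 0.0], [0.0, 0.0, -1.0]]
ft_force: [-0.1, 0.6, -0.5]
grip_width: 0.0002
gripper_force: 0.0
time_s: 8.63
position: [0.4674, 0.1373, 0.1698]
tool_rot: [[0.972, 0.237, -0.0], [0.237, -0.972, 0.0], [-0.0, -0.0, -1.0]]
ft_force: [-0.1, -0.4, -0.3]
grip_width: 0.0001
gripper_force: 0.0
```

```bash
cat > ok.py <<'E'
from rig import env
import sys
f=env.observe()["ft_force"][2];sys.exit(0 if f<2.5 else 1)
E
python3 -m crank '[0,0,0,0.05,0, 0,0,0,0.05,0, 0,0,0,0.05,0, 0,0,0,0.05,0, 0,0,0,0,0, 0,0,0,0,0, 0,0,0,0,0, 0,0,0,0,0]'|sed -n 2p\;4p && python3 ok.py && python3 -m crank '[0,0,0,0.05,0, 0,0,0,0.05,0, 0,0,0,0.05,0, 0,0,0,0.05,0, 0,0,0,0,0, 0,0,0,0,0, 0,0,0,0,0, 0,0,0,0,0]' |sed -n 2p\;4p && python3 ok.py && python3 -m crank '[0,0,0,0.05,0, 0,0,0,0.05,0, 0,0,0,0.05,0, 0,0,0,0.05,0, 0,0,0,0,0, 0,0,0,0,0, 0,0,0,0,0, 0,0,0,0,0]' |sed -n 2p\;4p && python3 ok.py && python3 -m crank '[0,0,0,0.05,0, 0,0,0,0.05,0, 0,0,0,0.05,0, 0,0,0,0,0, 0,0,0,0,0, 0,0,0,0,0, 0,0,0,0,0, 0,0,0,0,0]' |sed -n 2p\;4p && python3 ok.py &&  python3 -m crank '[0,0,0,0.05,0, 0,0,0,0.05,0, 0,0,0,0,0, 0,0,0,0,0, 0,0,0,0,0, 0,0,0,0,0, 0,0,0,0,0, 0,0,0,0,0]' |sed -n 2p\;4p && python3 ok.py &&  python3 -m crank '[0,0,0,0.05,0, 0,0,0,0.05,0, 0,0,0,0,0, 0,0,0,0,0, 0,0,0,0,0, 0,0,0,0,0, 0,0,0,0,0, 0,0,0,0,0]' |sed -n 2p\;4p
```

```text
position: [0.4674, 0.1373, 0.1679]
ft_force: [-0.4, -0.0, -0.5]
position: [0.4674, 0.1373, 0.1658]
ft_force: [0.3, 0.1, -0.1]
position: [0.4674, 0.1373, 0.1638]
ft_force: [-1.0, 0.2, 0.2]
position: [0.4674, 0.1373, 0.163]
ft_force: [-2.6, 0.3, 6.7]
```

Contact came at z≈0.163 with 6.7 N. I'll press slightly more and drag in small steps.

```bash
python3 -m crank '[0,0,0,0.02,0, 0,0,0.1,0,0, 0,0,0.2,0,0, 0,0,0.3,0,0, 0,0,0.3,0,0, 0,0,0.3,0,0, 0,0,0.3,0,0, 0,0,0.1,0,0]'; cat > st.py <<'E'
from h import *
s=env.observe();X=np.array(s["position"]);c,sn=np.cos(np.radians(-76.3)),np.sin(np.radians(-76.3));d=X[:2]-[.4907,.0424]
print("stand xy",d@[c,sn],d@[-sn,c],X[2],np.round(s["ft_force"],1),s["time_s"])
import sys
if len(sys.argv)>1:
    p=optics.get_image("wrist");print([(np.round(np.array(r["at"])*[560,420]),round(r["score"],2)) for r in spotter.look_for(p,"plate")])
    h=cv2.cvtColor(np.array(p["color"]),cv2.COLOR_RGB2HSV);m=((h[...,0]<6)|(h[...,0]>174))&(h[...,1]>190)&(h[...,2]>120)
    n,_,S,C=cv2.connectedComponentsWithStats(m.astype(np.uint8))
    for i in range(1,n):
        if S[i,4]>80:
            w=atz(p,C[i],.163)[:2]-[.4907,.0424];print("red",C[i],S[i,4],w@[c,sn],w@[-sn,c])
E
python3 st.py 1
```

```text
time_s: 11.97
position: [0.4717, 0.1223, 0.1631]
tool_rot: [[0.972, 0.236, 0.002], [0.236, -0.972, 0.002], [0.003, -0.001, -1.0]]
ft_force: [-0.9, 4.8, 8.1]
grip_width: 0.0001
gripper_force: 4.2
stand xy -0.0820890533127939 0.00045815491200991367 0.16312385777305077 [-0.9  4.8  8.1] 11.9667
[(array([102., 285.]), 0.85), (array([395., 258.]), 0.69), (array([316.,  21.]), 0.68), (array([408., 202.]), 0.6)]
red [324.23423423  23.01801802] 333 -0.0700603451440237 0.10722864076874032
red [315.12779553 266.22364217] 313 -0.0712159054294284 0.007764791826217181
red [114.22964169 332.60749186] 614 -0.1690318687070013 -0.02863351681713412
```

```bash
python3 -m crank '[0,0,0.2,0,0, 0,0,0.4,-0.01,0, 0,0,0.4,0,0, 0,0,0.4,0,0, 0,0,0.4,-0.01,0, 0,0,0.4,0,0, 0,0,0.2,0,0, 0,0,0,0,0]' >/dev/null; python3 st.py 1
```

```text
stand xy -0.05784026791464328 0.0005205205705231685 0.16344264233241967 [-1.4  1.9  9. ] 12.7333
[(array([397., 255.]), 0.95), (array([284.,  20.]), 0.74), (array([ 73., 285.]), 0.73), (array([481., 106.]), 0.58)]
red [292.35779817  23.29051988] 327 -0.057506084533686996 0.10723307787165474
red [314.65073529 265.54779412] 272 -0.04719695823614046 0.007994765695666387
red [ 90.08333333 332.46666667] 600 -0.15681514816867953 -0.02868340102829347
```

The plate drags along with the fingertip at about 9 N, and the sticker stays at (315,266). I'll carry on.

```bash
python3 -m crank '[0,0,0.2,0,0, 0,0,0.5,-0.01,0, 0,0,0.6,-0.01,0, 0,0,0.6,-0.01,0, 0,0,0.6,0,0, 0,0,0.6,-0.01,0, 0,0,0.4,0,0, 0,0,0.2,0,0]' >/dev/null; python3 st.py 1;python3 -m crank '[0,0,0.2,0,0, 0,0,0.4,-0.01,0, 0,0,0.5,0,0, 0,0,0.5,-0.01,0, 0,0,0.4,0,0, 0,0,0.2,0,0, 0,0,0,0,0, 0,0,0,0,0]' >/dev/null; python3 st.py 1
```

```text
stand xy -0.02090714967149099 0.0005064423924360991 0.16389335442687097 [-1.2  5.5  9.8] 13.5
[(array([ 19., 302.]), 0.85), (array([238.,  21.]), 0.75), (array([400., 257.]), 0.58)]
red [244.45768025  23.49216301] 319 -0.03822218933311494 0.10726641471809789
red [313.41333333 264.92888889] 225 -0.010799393262114194 0.00808215220765158
red [ 45.58181818 332.32727273] 220 -0.14215873024704886 -0.028971612829292632
stand xy 0.0011562103584380843 0.0005183223685812603 0.16419961700959673 [-1.4  2.3  9.5] 14.2667
[(array([  3., 349.]), 0.86), (array([208.,  20.]), 0.83), (array([400., 255.]), 0.77)]
red [215.74923547  23.5382263 ] 327 -0.026812174237557607 0.10729583993161002
red [314.03375527 264.91983122] 237 0.011570344801063599 0.007947096468542397
```

```bash
python3 -m crank '[0,0,0.2,0,0, 0,0,0.4,-0.01,0, 0,0,0.4,0,0, 0,0,0.4,-0.01,0, 0,0,0.2,0,0, 0,0,0.1,0,0, 0,0,0,0,0, 0,0,0,0,0]' >/dev/null; python3 st.py;python3 -m crank '[0,0,0.2,-0.005,0, 0,0,0.3,-0.02,0, 0,0,0.3,-0.02,0, 0,0,0.3,-0.02,0, 0,0,0.1,-0.01,0, 0,0,0,0,0, 0,0,0,0,0, 0,0,0,0,0]' >/dev/null; python3 st.py 1
```

```text
stand xy 0.017678662718174056 0.000561334738853216 0.16455607373621498 [-1.7  5.3 12.3] 15.0333
stand xy 0.029659958889707665 0.0005939598882065835 0.16538537594626593 [-2.4  5.4 13. ] 15.7
[(array([402., 255.]), 0.69), (array([175.,  23.]), 0.63), (array([165., 210.]), 0.19)]
red [179.4845679  24.0154321] 324 -0.01210262640724186 0.10741369671716132
red [314.74285714 266.06785714] 280 0.04051308823453951 0.006797420760488192
```

```bash
python3 -m crank '[0,0,0.2,-0.04,0, 0,0,0.3,-0.02,0, 0,0,0.3,-0.02,0, 0,0,0.3,-0.03,0, 0,0,0.1,-0.01,0, 0,0,0,0,0, 0,0,0,0,0, 0,0,0,0,0]' >/dev/null; python3 st.py 1
```

```text
stand xy 0.04181628031969194 0.0004145479370200449 0.16628943879072855 [-2.2  4.5  9.8] 16.4667
[(array([159.,  18.]), 0.97), (array([401., 254.]), 0.65)]
red [163.96518987  23.84493671] 316 -0.006007413028159055 0.10743133546237732
red [314.36121673 265.63117871] 263 0.05253600212346934 0.006371419808248474
```

```bash
python3 -m crank '[0,0,0.2,-0.01,0, 0,0,0.3,-0.02,0, 0,0,0.3,-0.02,0, 0,0,0.3,-0.03,0, 0,0,0.2,-0.01,0, 0,0,0,0,0, 0,0,0,0,0, 0,0,0,0,0]' >/dev/null; python3 st.py 1
```

```text
stand xy 0.054811322925839075 0.00043540349960542545 0.16731587580918386 [ 0.1  4.8 10.6] 17.2333
[(array([140.,  21.]), 0.97), (array([399., 256.]), 0.71)]
red [147.75728155  24.13915858] 309 0.0005453477528728366 0.10750441215800957
red [314.07142857 265.66269841] 252 0.06548152130825022 0.005841030972131586
```

```bash
python3 -m crank '[0,0,0,-1,0, 0,0,0,-3.5,0, 0,0,0,-3.5,0, 0,0,0,-3.5,0, 0,0,0,0,0, 0,0,0,0,0, 0,0,0,0,0, 0,0,0,0,0]' && python3 -m crank '[0,0,-2,0,0, 0,0,-2,0,0, 0,0,-2,0,0, 0,0,-2,0,0, 0,0,-2,0,0, 0,0,-2,0,0, 0,0,0,0,0, 0,0,0,0,0]' >/dev/null; python3 st.py; python3 w.py w3 >/dev/null
```

```text
time_s: 18.0
position: [0.5031, -0.0112, 0.2796]
tool_rot: [[0.972, 0.237, -0.003], [0.237, -0.972, 0.001], [-0.002, -0.001, -1.0]]
ft_force: [0.9, 0.0, -0.6]
grip_width: 0.0002
gripper_force: 0.0
stand xy -0.0653017923038601 -0.0004992369554520425 0.2800548151454136 [-0.4 -0.8  0.4] 18.6667
```

View pics/w3.png

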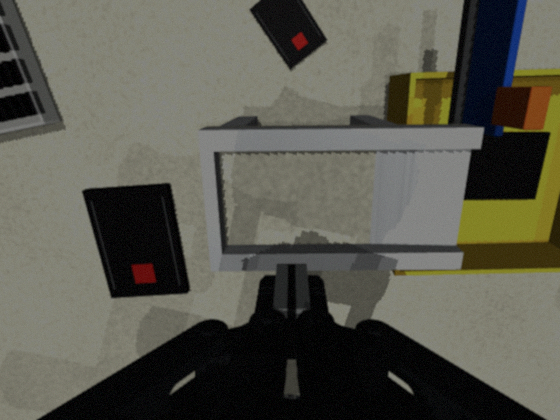

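The lane is empty, a black plate shows in the bin at (505,165), and the gate is still open. I'll check from above that it's resting inside the bin.

```bash
python3 - <<'E'
from h import *
p=optics.get_image("top");q=optics.get_image("side")
save(p,"a",(210,135,390,260),3.2);save(q,"b",(220,170,400,320),3.2)
a=cv2.imread("pics/a.png");b=cv2.imread("pics/b.png")[:400]
b=cv2.imread("pics/b.png");c=np.vstack([a,b]);c=cv2.resize(c,None,fx=.68,fy=.68);cv2.imwrite("pics/end.png",c);print(c.shape)
E
```

```text
(598, 392, 3)
```

View pics/end.png

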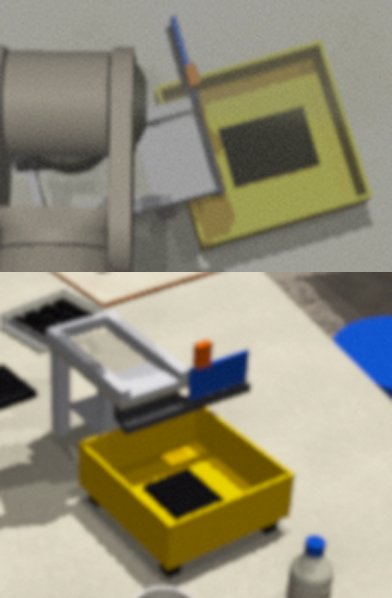

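The plate lies flat in the bin, upside down. The gate is open, the bystanders haven't moved and the arm is clear.

```bash
python3 -c "
from rig import env
print(env.close_job())"
```

```text
the job is handed in; nothing more can be done
None
```

The job is handed in at about 19 s: the gate is fully open, and the reject plate slid off the lane and lies flat (upside down) in the yellow bin, with at most about 13 N measured between moves; the tray, bottle and mug were never touched.

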